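# Latch the red emergency case on the hallway shelf

## Robot

A 6-joint arm with a two-finger parallel gripper is mounted at the origin on the work surface. World frame = base frame: x ahead of the robot, y to its left, z up, the work surface at z = 0. Lengths are in mm, angles in degrees, forces in N, time in s.
With the tool pointing down it reaches from about 300 to 850 mm from the base axis. Payload 4.2 kg.
Tool frame: the origin (TCP) lies between the finger pads; the fingertips stand ahead of it and the grasp point (between the pads) lies 8 mm behind it (env.tip_reach is the x of the fingertips in the tool frame, in mm); x points along the fingers, y is the direction in which the jaws open and shut, and the axes are right-handed (so a half turn about x gives the same grasp; the last joint's range is limited). The gripper opens to 91 mm and grips with 3 to 60 N. Pads are 32 mm wide; open, the fingers measure 118 mm over their backs; the gripper's body (76 mm by 178 mm) begins 60 mm behind the grasp point.
Start: joints at [68.583, 18.312, 89.639, -0, 72.044, -1.146], TCP at [199.22, 539.401, 224.976] pointing down, gripper open.
Joint ranges: [-177.97, 177.97], [-48.28, 115.42], [12.27, 149.76], [-77.06, 257.06], [2.81, 150.46], [-146.56, 146.56]. Speed limits (degrees/s): [147.25, 147.25, 180, 180, 180, 180].

## Interface

Orientations are given as [roll, pitch, yaw] about the fixed x, y, z axes, in that order (R = Rz(yaw) Ry(pitch) Rx(roll)).
In Python, from workcell import env, cams gives the robot as it stands.
- The arm moves only by the tool arm_command, never from a script. Its argument "deltas" is a list of rows, each a list of 3 entries, a list of its own where there are three numbers: the opening, from 0 (shut) to 1 (fully open), then the shift along the world's x, y, z in mm, then the turn about the world's z in rad. A call has 1 to 20 rows; each row is the pose to reach, as a shift and turn from the pose commanded when the call began; what a row does not reach only later rows make up. A row lasts 1/10 s, in which the tool goes at most 50 mm and 8.59 degrees, less where a joint would pass 70% of its speed; a pose out of reach is approached as far as the arm can. A call with a gripper value outside its range is refused whole. The fingers move at their own pace and stop on an object; "grip_force" is the grip in N (left out, the last holds). Time passes only in rows, so rows that repeat a pose let the fingers close. It gives the time, the measured TCP pose, the force and the opening at its end, in the units of the state.
- env.state(): the state, without advancing time (a new reading comes with each control period).
- cams.grab_frame(name): name is "scene" or "top" or "wrist"; returns a dict with "img" (420x560x3 uint8, red, green, blue), "K" (3x3 intrinsics, pixels), "rvec" (rotation vector, rad) and "tvec" (3), from world to camera coordinates, as OpenCV has them. Camera axes: x right, y down, z forward; pixel columns grow to the right and rows downward; lengths in mm; the calibration is good to about 2 mm. A picture is of the moment at which its call begins. There is no depth.
- env.job_done(): hands the job in, once; it reports no verdict.
Trained networks look in a picture, given as the dict that the camera call returned (one of the last four; its "shot" number tells which), for a name from the list of things; names that differ only in an ending like _2 or _b are one class to them, and where a whole thing is asked for, a point or a joint stands for the part that bears it (a point fixed in the world has none). Each returns a list of dicts, best first, with "conf" (0 to 1); they miss things now and then, are a little off and sometimes report something else, mostly with a low value. They report only what shows in the picture. A call takes as long as a camera call.
- cams.silhouettes(picture, name): "region" (420x560 bool, what is visible of it) and "centre" ([column, row] in pixels, amid what is visible of it).
The state is a dict: "time_s": time; "qpos": joint angles; "qvel": joint speeds; "effort": joint torques, N m; "ee_pos": TCP position; "ee_rot": TCP orientation; "force": force on the tool from outside, world axes, zero at the start; "torque": the same for the moment, N m; "gripper_width": finger opening in mm.
Only numpy, scipy, OpenCV 4.12 (cv2) and the standard library are available. Lean on these libraries where they do the work, as an engineer would, in place of code of your own. Each camera call takes 0.05 s, during which the arm holds its last target.

## Task

The family's red earthquake-kit case on the hallway shelf has been left unlatched. Flip the wire loop of its draw latch over so that its cross bar drops behind the keeper, then push the lever all the way back and down until it snaps flat and holds the case shut. Leave the latch of the blue case alone.

Things in the scene. Friction and masses are not known exactly. Their poses are not given: they have to be found in the camera images.
- red_keeper (a point): Where the loop's cross bar (its centre) sits, drawn tight, behind the steel hook on top of the red case: 127 mm up. x: level, from lever to keeper; y: along the bar; z up. In this frame the case's top is z -7 mm; hook 22 mm wide in y, x -15 to -3, top z +9, lip to x +1 mm; bar's floor z -3, open to +x. Drawing the latch shifts it up to 4 mm to -x (stiff gasket).
- red_pivot (a point): Middle of the red latch lever's pivot, 142 mm up, 60 mm in -x and 15 mm above the keeper point; same axes. Lever and loop swing in this x-z plane only. The case, red plastic, fixed, is 190 x 200 x 120 mm (x, y, z), its flat top 22 mm below this point, its -x face at x -75 mm. An alike blue case stands beside it.
- red_bar (a point): Middle of the loop's cross bar. Steel wire 6 mm thick, 42 mm wide (inside 30), bar 74 mm from the loop's hinge, which is on the lever 16 mm from its pivot. At first the loop stands up, leaning from the keeper, bar 80 to 110 mm above it; it passes 25 mm over the lever's end. Almost free: pushed well past upright it falls and the bar lands 5 to 18 mm in +x of the keeper point, if the lever is up.
- red_lever (a joint): Red latch's lever angle, rad: 0 flat on the case, pointing to -x (closed); pi/2 upright; starts at 1.6 to 1.95, leaning to the keeper. Steel, 24 mm wide, 5 thick, end black, reaches 55 mm from the pivot, between the loop's sides. Stays where left (0.7 N at its end). With the loop hooked it takes up to about 5 N from 0.9 rad down; below 0.2 it is past centre and snaps flat.
- blue_lever (a joint): The same lever on the blue case, alike in all but colour; it starts raised at 1.6 to 1.95 rad and is to be left so.

How it is judged:
By the outcome, as a careful person would: the job done as asked, in the order asked, and still so for the second after the job is handed in, with the robot touching nothing.
It also fails if it takes over 40 s, if anything falls off the work surface, if the arm or the gripper's body presses on something with over 40 N, if the wrist force passes 120 N, or if a joint passes its speed limit or range.

## Working session

There is one attempt and no reset: what is moved stays moved. The work goes in short steps, Python scripts to look and compute and a tool call to move; the robot and the scene stay as the last step left them, time stands still between calls to the robot, and variables do not carry over. Pictures are saved under pics/ and viewed, and the job is handed in when it is done.

Besides the shell and the picture viewer there is one more tool, called after "Emit:" as a command line: name --argument value ..., lists and objects as JSON in quotes. arm_command: Moves the arm, as the interface text tells. Its arguments: {"type":"object","properties":{"deltas":{"type":"array","items":{"type":"array"}},"grip_force":{"type":"number"}},"required":["deltas"]}

```bash
mkdir -p pics
cat > h.py <<'E'
from workcell import env, cams
import numpy as np, cv2
def save(p,n): cv2.imwrite('pics/'+n+'.png',p['img'][:,:,::-1])
def cam(p):
    R=cv2.Rodrigues(np.array(p['rvec'],float))[0]; t=np.array(p['tvec'],float).ravel(); return np.array(p['K']),R,t
def proj(p,X):
    K,R,t=cam(p); c=K@(R@np.array(X,float)+t); return c[:2]/c[2]
def ray(p,uv):
    K,R,t=cam(p); d=R.T@np.linalg.inv(K)@np.array([uv[0],uv[1],1.]); return -R.T@t,d/np.linalg.norm(d)
def atz(p,uv,z):
    o,d=ray(p,uv); return o+d*(z-o[2])/d[2]
def tri(obs):
    A=np.zeros((3,3));b=np.zeros(3)
    for p,uv in obs:
        o,d=ray(p,uv);M=np.eye(3)-np.outer(d,d);A+=M;b+=M@o
    return np.linalg.solve(A,b)
E
python3 - <<'E'
from h import *
for n in ['scene','top','wrist']:
    p=cams.grab_frame(n); save(p,n+'0')
    for k in ['red_bar','red_lever','red_keeper','red_pivot','blue_lever']:
        try:
            for s in cams.silhouettes(p,k)[:3]: print(n,k,round(s['conf'],2),np.round(s['centre'],1),s['region'].sum())
        except Exception as e: print(n,k,e)
    K,R,t=cam(p); print('campos',-R.T@t)
print(env.state(), env.tip_reach)
E
```

```text
scene red_bar 0.56 [403.7 232.7] 499
scene red_lever 0.78 [384.7 242.8] 1083
scene red_keeper 0.61 [365.2 335. ] 15321
scene red_keeper 0.25 [405.3 226.1] 549
scene red_pivot 0.86 [378.  319.2] 22424
scene blue_lever 0.81 [176.5 203.6] 824
campos [1033.82365678  197.3227178   544.56694993]
top red_bar 0.7 [183.2 228.5] 201
top red_lever 0.69 [189.4 218.1] 471
top red_keeper 0.97 [206.3 178.4] 5353
top red_pivot 0.67 [204.6 212. ] 12330
top blue_lever 0.96 [397.8 194.7] 496
campos [492.63182731   1.70774878 824.40553759]
campos [126.56344731 566.06858355 383.33122414]
{'time_s': 0.9, 'qpos': array([ 6.85845469e+01,  1.83104409e+01,  8.96385913e+01, -4.48299972e-04,
        7.20411386e+01, -1.14536436e+00]), 'qvel': array([ 0.0481459 ,  0.07993022, -0.04194134,  0.08804402, -0.07058654,
        0.05985531]), 'effort': array([-1.22156536e-03, -4.12347972e+01, -2.32226551e+01,  7.26080127e-02,
        3.74876428e-02,  1.78407151e-05]), 'ee_pos': array([199.21481472, 539.42219249, 224.99334299]), 'ee_rot': array([86.37016491, 89.99016158, 66.10021434]), 'force': array([0.39764807, 0.19997677, 0.00288276]), 'torque': array([-0.03724856,  0.03278753, -0.04105094]), 'gripper_width': 91.27440163000253} 11.0
```

View pics/scene0.png

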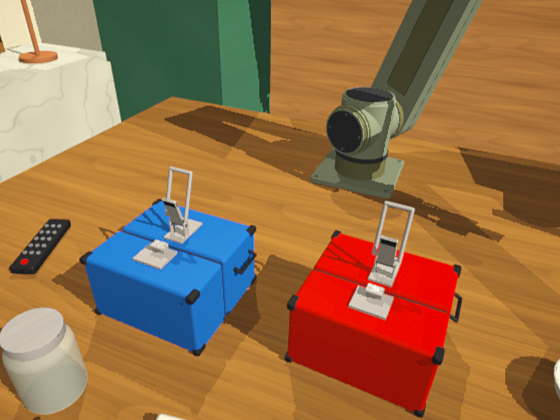

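View pics/top0.png

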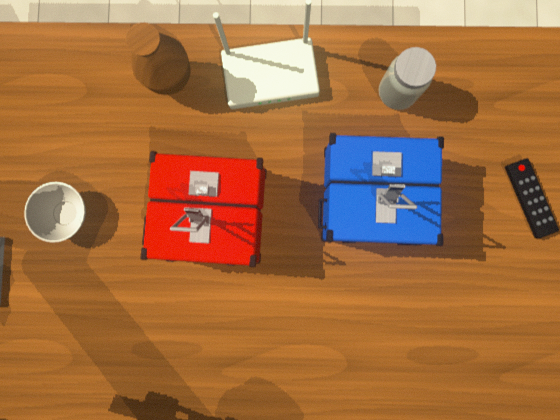

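The red case is at left in the top view (around 204,212) and at right in the scene view. Its keeper is on the far side from the robot, and the loop and lever both stand up. I'll zoom in and measure.

Run:
```python
from h import *
p=cams.grab_frame('top'); s=cams.grab_frame('scene')
a=cv2.resize(p['img'][140:280,130:280],None,fx=4,fy=4,interpolation=cv2.INTER_CUBIC)[:,:,::-1]
cv2.imwrite('pics/topz.png',a)
a=cv2.resize(s['img'][190:330,320:470],None,fx=4,fy=4,interpolation=cv2.INTER_CUBIC)[:,:,::-1]
cv2.imwrite('pics/scz.png',a)
import pickle; pickle.dump({'p':p,'s':s},open('v0.pkl','wb'))
for k in ['red_pivot']:
    for q in (p,s):
        m=cams.silhouettes(q,k)[0]['region']
        print(k,cv2.minAreaRect(np.argwhere(m)[:,::-1].astype(np.float32)))
im=p['img'].astype(int); m=(im[...,0]>150)&(im[...,1]<60)&(im[...,2]<60)
n,l,st,c=cv2.connectedComponentsWithStats(m.astype(np.uint8)); print(st[np.argsort(-st[:,4])][:5])
print(p['K'])
```

```text
red_pivot ((203.6607666015625, 208.1219024658203), (119.8244857788086, 110.36369323730469), 4.197668552398682)
red_pivot ((380.94000244140625, 298.08001708984375), (168.562255859375, 189.66287231445312), 22.833654403686523)
[[     0      0    560    420 225750]
 [   143    201    114     65   5226]
 [   148    153    112     52   4125]
 [   178    218     12      9     68]
 [   519    165      6      6     31]]
[[399.73021185   0.         283.6015169 ]
 [  0.         399.73021185 210.9477598 ]
 [  0.           0.           1.        ]]
```

View pics/topz.png

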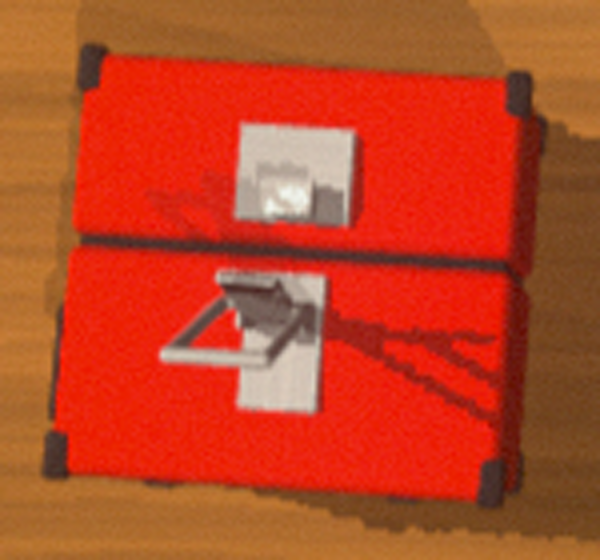

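View pics/scz.png

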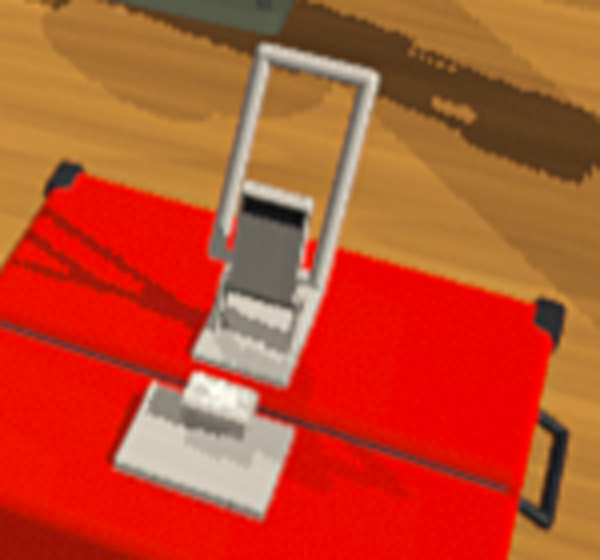

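Run:
```python
from h import *
import pickle; from scipy.optimize import least_squares
v=pickle.load(open('v0.pkl','rb')); p,s=v['p'],v['s']
T=lambda a:(np.array(a)+.5)/4-.5+[130,140]
S=lambda a:(np.array(a)+.5)/4-.5+[320,190]
# case-top corners in pivot frame: x -75..115, y +-100, z -22
for n,q in dict(TL=(80,48),TR=(530,75),BL=(45,478),BR=(505,505)).items(): print(n,atz(p,T(q),120).round(1))
kz=136
print('hook top',atz(p,T((287,190)),136), 'scene',atz(s,S((220,397)),136))
obs=[(p,T((80,48)),(115,100,-22)),(p,T((530,75)),(115,-100,-22)),(p,T((45,478)),(-75,100,-22)),(p,T((505,505)),(-75,-100,-22)),
 (s,S((62,168)),(-75,-100,-22)),(s,S((553,305)),(-75,100,-22))]
def W(x,l):
    c,si=np.cos(x[2]),np.sin(x[2]); return np.array([x[0]+c*l[0]-si*l[1],x[1]+si*l[0]+c*l[1],142+l[2]])
f=lambda x:np.concatenate([proj(q,W(x,l))-u for q,u,l in obs])
r=least_squares(f,[480,150,0]); print(r.x,np.degrees(r.x[2]),r.fun.round(1))
# bar
e1=tri([(p,T((165,355))),(s,S((375,78)))]); e2=tri([(p,T((265,358))),(s,S((265,48)))])
print('bar ends',e1,e2)
tip=tri([(p,T((220,278))),(s,S((308,205)))]);tip2=tri([(p,T((278,285))),(s,S((247,188)))]);print('tip',tip,tip2)
for n,X in dict(e1=e1,e2=e2,tip=tip,tip2=tip2).items():
    c,si=np.cos(r.x[2]),np.sin(r.x[2]); d=X-[r.x[0],r.x[1],142]; print(n,c*d[0]+si*d[1],-si*d[0]+c*d[1],d[2])
# overlay
for nm,q in (('p',p),('s',s)):
    im=cv2.resize(q['img'],None,fx=4,fy=4,interpolation=cv2.INTER_CUBIC)[:,:,::-1].copy()
    for l in [(0,0,0),(60,0,-15),(60-15,11,-6),(61,11,-6),(61,-11,-6),(45,-11,-6)]:
        u=proj(q,W(r.x,l)); cv2.circle(im,tuple(int(a) for a in (u+.5)*4-.5),4,(0,255,0),1)
    o=(130,140) if nm=='p' else (320,190)
    cv2.imwrite(f'pics/ov_{nm}.png',im[o[1]*4:o[1]*4+560,o[0]*4:o[0]*4+600])
```

```text
TL [646.6 253.5 120. ]
TR [637.5  51.3 120. ]
BL [454.7 260.8 120. ]
BR [446.8  58.  120. ]
hook top [581.93800472 154.7337702  136.        ] scene [578.55472371 154.3102543  136.        ]
[ 5.26878527e+02  1.56353744e+02 -3.84048529e-02] -2.2004359841106975 [ 0.9  0.5 -0.4 -0.3  0.9 -0.6 -0.7 -0.8 -0.7 -1.4  1.6 -0.7]
bar ends [507.05721824 177.66677791 229.34240934] [506.52465844 139.98457562 230.99768777]
tip [538.84325903 167.10670207 194.26107666] [536.34924762 145.22871549 192.81564357]
e1 -20.625016087052828 20.536270559294064 87.34240934308215
e2 -19.71035948224511 -17.13859364819091 88.99768776973957
tip 11.543044915471054 11.204419615753652 52.261076656436956
tip2 9.890886856621574 -10.753193259715093 50.81564357216118
```

View pics/ov_p.png

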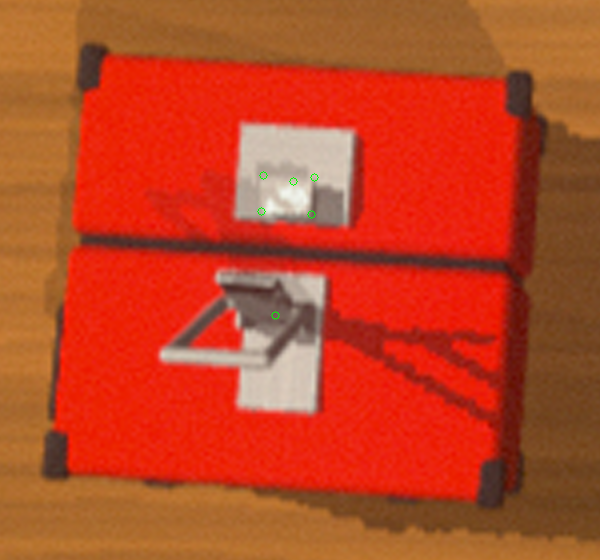

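View pics/ov_s.png

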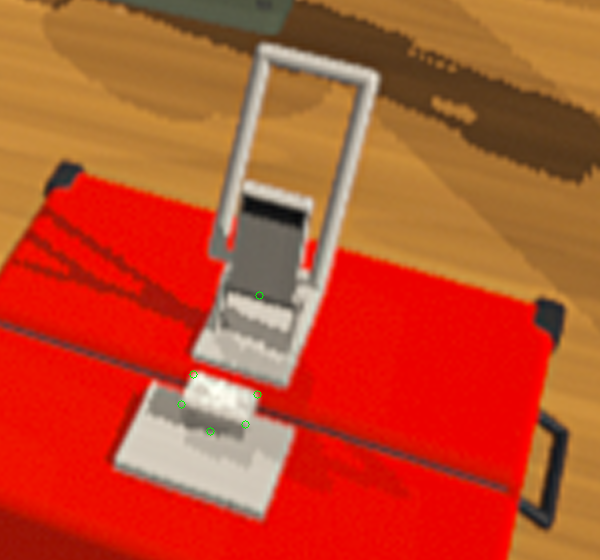

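Run:
```python
from h import *
from scipy.spatial.transform import Rotation as Ro
s=env.state(); print(Ro.from_euler('xyz',s['ee_rot'],degrees=True).as_matrix().round(3))
import pickle; v=pickle.load(open('v0.pkl','rb')); 
for z in (0,100): print('cup',atz(v['p'],(55,212),z), 'rightcyl?',atz(v['p'],(0,270),z))
print('blue lever', atz(v['p'],(390,188),195))
```

```text
[[ 0.     0.346  0.938]
 [ 0.     0.938 -0.346]
 [-1.     0.     0.   ]]
cup [542.39861551 488.77362921   0.        ] rightcyl? [420.54277109 595.84441495   0.        ]
cup [536.36192775 429.69276934 100.        ] rightcyl? [429.28713936 523.77591964 100.        ]
blue lever [ 577.82380456 -157.26862976  195.        ]
```

Emit:
arm_command --deltas '[[0,[0,0,20],0],[0,[20,-30,30],0.03],[0,[40,-60,30],0.06],[0,[60,-90,30],0.09],[0,[80,-120,30],0.12],[0,[100,-150,30],0.15],[0,[120,-180,30],0.18],[0,[140,-210,30],0.21],[0,[160,-240,30],0.24],[0,[180,-270,30],0.27],[0,[200,-300,30],0.3],[0,[220,-330,20],0.316],[0,[240,-360,10],0.316],[0,[256,-382,0],0.316],[0,[256,-382,0],0.316],[0,[256,-382,0],0.316]]'

```text
time_s: 2.7
ee_pos: [455.2, 157.3, 224.9]
ee_rot: [147.0, 90.0, 144.8]
force: [-0.2, 0.2, 0.1]
gripper_width: 0.6
```

Run:
```python
from h import *
from scipy.spatial.transform import Rotation as Ro
st=env.state(); print(st['time_s'],st['ee_pos'],st['gripper_width'],st['force'],Ro.from_euler('xyz',st['ee_rot'],degrees=True).as_matrix()[:,1])
s=cams.grab_frame('scene'); cv2.imwrite('pics/s1.png',cv2.resize(s['img'][130:350,260:500],None,fx=2.5,fy=2.5)[:,:,::-1])
```

```text
2.7 [455.18196484 157.26066498 224.91077185] 0.628807683811202 [-0.2239447   0.22733092  0.11413629] [3.92760228e-02 9.99228295e-01 4.56363513e-04]
```

View pics/s1.png

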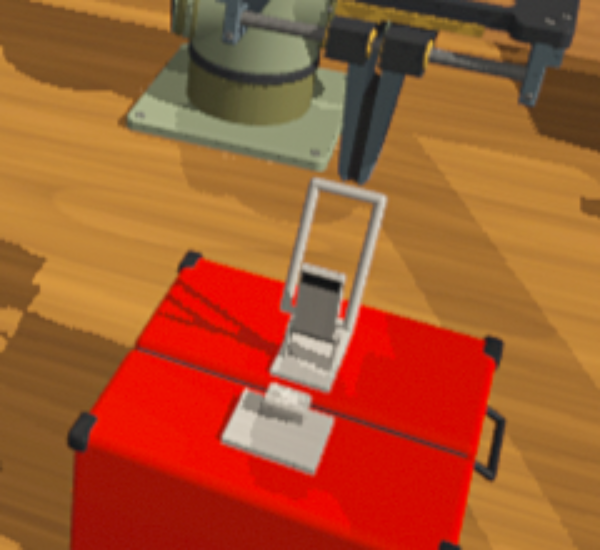

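The closed fingers sit just behind the loop's bar (tips at about 360,180 in the crop) and are lined up with it. I'll push it over towards the keeper.

Emit:
arm_command --deltas '[[0,[12,0,-2],0],[0,[22,-1,-2],0],[0,[30,-1,-2],0],[0,[38,-1,-2],0],[0,[46,-2,-2],0],[0,[54,-2,-2],0],[0,[62,-2,-2],0],[0,[70,-3,-2],0],[0,[78,-3,-2],0],[0,[84,-3,-2],0],[0,[88,-3,-2],0],[0,[88,-3,-2],0],[0,[88,-3,-2],0],[0,[88,-3,-2],0]]'

```text
time_s: 4.15
ee_pos: [542.9, 154.4, 223.0]
ee_rot: [150.0, 90.0, 147.9]
force: [0.6, -0.3, -0.4]
gripper_width: 0.4
```

Run:
```python
from h import *
st=env.state(); print(st['time_s'],st['ee_pos'],st['force'])
s=cams.grab_frame('scene'); cv2.imwrite('pics/s2.png',cv2.resize(s['img'][130:350,260:500],None,fx=2.5,fy=2.5)[:,:,::-1])
```

```text
4.15 [542.94986934 154.41054068 223.03247079] [ 0.59100893 -0.2726249  -0.41038135]
```

View pics/s2.png

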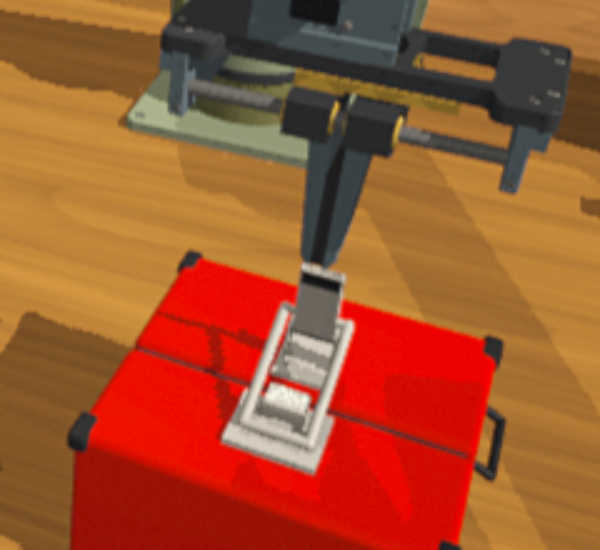

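The loop fell over and its bar now lies behind the keeper (about 270,435 in the crop); the lever is still up. Next I go round to the keeper side and swing the lever back.

Emit:
arm_command --deltas '[[0,[14,0,0],0],[0,[27,1,0],0],[0,[27,1,-12],0],[0,[27,1,-24],0],[0,[20,1,-24],0],[0,[12,1,-23],0],[0,[6,1,-22],0],[0,[0,2,-22],0],[0,[-6,2,-22],0],[0,[-12,2,-23],0],[0,[-18,2,-25],0],[0,[-25,2,-28],0],[0,[-31,2,-32],0],[0,[-36,2,-37],0],[0,[-36,2,-37],0]]'

```text
time_s: 5.7
ee_pos: [507.0, 156.8, 185.8]
ee_rot: [61.5, 89.9, 59.3]
force: [2.5, 2.2, 1.8]
gripper_width: 0.5
```

Run:
```python
from h import *
st=env.state(); print(st['time_s'],st['ee_pos'],st['force'])
s=cams.grab_frame('scene'); cv2.imwrite('pics/s3.png',cv2.resize(s['img'][130:350,260:500],None,fx=2.5,fy=2.5)[:,:,::-1])
```

```text
5.7 [507.0058615  156.81868016 185.81035205] [2.5076056  2.22593366 1.83997945]
```

View pics/s3.png

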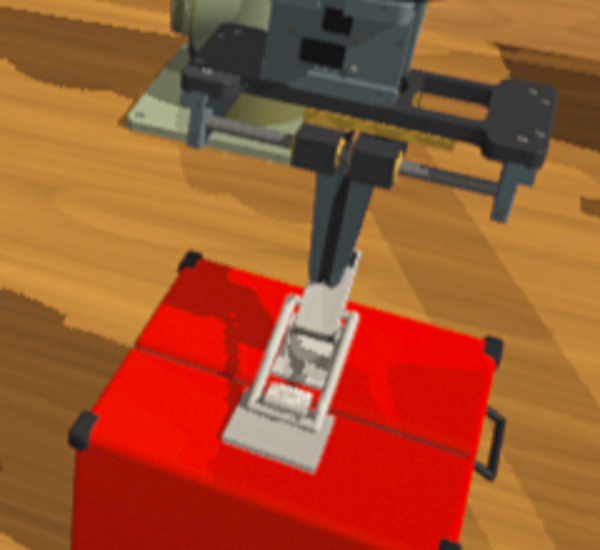

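The lever is at about 0.7 rad, and the bar is drawn against the hook. I'll regrip over the lever's end and press straight down.

Emit:
arm_command --deltas '[[0,[0,0,18],0],[0,[-12,1,20],0],[0,[-24,1,20],0],[0,[-24,1,12],0],[0,[-25,1,5],0],[0,[-26,1,0],0],[0,[-27,1,-5],0],[0,[-28,1,-10],0],[0,[-29,1,-15],0],[0,[-30,1,-20],0],[0,[-31,1,-25],0],[0,[-31,1,-28],0],[0,[-31,1,-30],0],[0,[-31,1,-30],0]]'

```text
time_s: 7.15
ee_pos: [476.4, 157.4, 155.9]
ee_rot: [48.1, 90.0, 46.0]
force: [1.3, 0.3, 1.0]
gripper_width: 0.5
```

Run:
```python
from h import *
st=env.state(); print(st['time_s'],st['ee_pos'],st['force'])
s=cams.grab_frame('scene'); cv2.imwrite('pics/s4.png',cv2.resize(s['img'][130:350,260:500],None,fx=2.5,fy=2.5)[:,:,::-1])
```

```text
7.15 [476.3878849  157.3690639  155.85733932] [1.32175912 0.33733309 1.04374046]
```

View pics/s4.png

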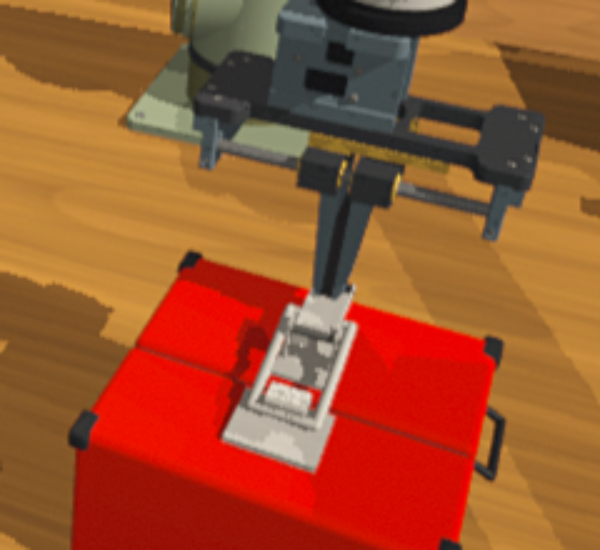

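Emit:
arm_command --deltas '[[0,[0,0,-2],0],[0,[0,0,-4],0],[0,[0,0,-4],0]]'

```text
time_s: 7.5
ee_pos: [476.7, 157.5, 155.0]
ee_rot: [19.6, 89.8, 17.4]
force: [-5.8, -2.6, 18.1]
gripper_width: 0.3
```

Emit:
arm_command --deltas '[[0,[0,0,15],0],[0,[0,0,45],0],[0,[-25,0,80],0],[0,[-55,10,110],0],[0,[-85,40,110],0],[0,[-110,80,110],0],[0,[-130,120,110],0],[0,[-140,150,110],0],[0,[-140,150,110],0],[0,[-140,150,110],0]]'

```text
time_s: 8.5
ee_pos: [336.0, 307.5, 261.9]
ee_rot: [-70.5, 90.0, -72.6]
force: [-0.6, -0.7, -0.2]
gripper_width: 0.4
```

Run:
```python
from h import *
st=env.state(); print(st['time_s'],st['ee_pos'],st['force'])
s=cams.grab_frame('scene'); p=cams.grab_frame('top')
a=cv2.resize(s['img'][190:330,320:470],None,fx=4,fy=4,interpolation=cv2.INTER_CUBIC)[:,:,::-1].copy()
x=(526.5,156.4,-.0384)
def W(l):
    c,si=np.cos(x[2]),np.sin(x[2]); return np.array([x[0]+c*l[0]-si*l[1],x[1]+si*l[0]+c*l[1],142+l[2]])
for l in [(-55,12,2.5),(-55,-12,2.5)]:
    u=(proj(s,W(l))-[320,190]+.5)*4-.5; cv2.circle(a,tuple(int(k) for k in u),4,(0,255,0),1)
b=cv2.resize(p['img'][140:280,130:280],None,fx=4,fy=4,interpolation=cv2.INTER_CUBIC)[:,:,::-1]
cv2.imwrite('pics/s5.png',a);cv2.imwrite('pics/t5.png',b); save(s,'s5full')
```

```text
8.5 [336.04770049 307.54948334 261.85191607] [-0.63051657 -0.67512603 -0.23415069]
```

View pics/s5.png

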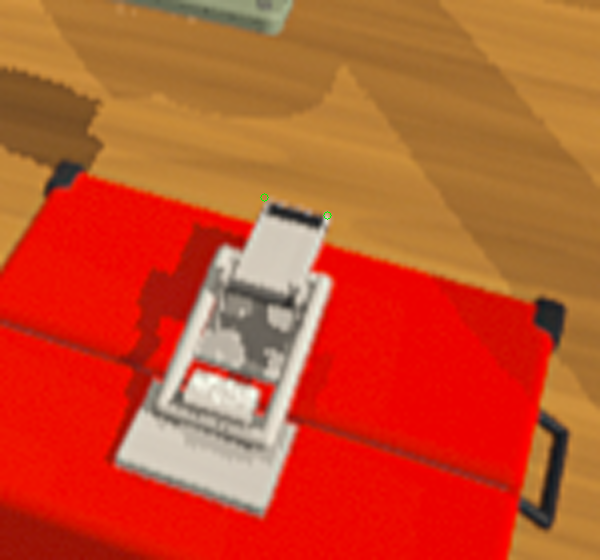

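View pics/t5.png

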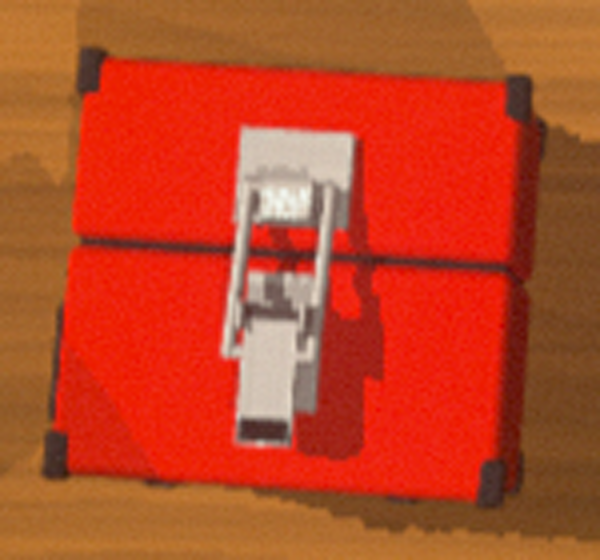

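View pics/s5full.png

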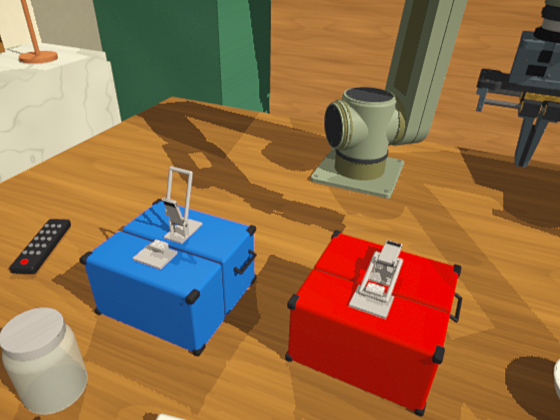

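The lever lies flat, with its end within about 1 px of where a closed lever should appear. The bar is behind the hook, the blue latch is unchanged, and the arm is clear.

```bash
python3 -c "
from h import *
print(env.job_done())"
```

```text
the job is handed in; nothing more can be done
None
```

The red case is latched, and I handed the job in at about 8.6 s of the 40 s allowed. I pushed the loop over so its bar dropped behind the keeper. I then swung the lever back and pressed it down at its end until it stopped hard, at about 18 N and the height expected for flat.

In the last pictures, taken with the arm clear, the lever's end was within about 1 px of where a closed lever should appear. The bar was behind the hook, and the blue latch was still raised as it started. No check failed or disagreed.

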